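# Seat the blue block in the setting fixture

## Robot

A 6-joint arm with a two-finger parallel gripper is mounted at the origin on the work surface. World frame = base frame: x ahead of the robot, y to its left, z up, the work surface at z = 0. Lengths are in m, angles in rad, forces in N, time in s.
With the tool pointing down it reaches from about 0.375 to 0.975 m from the base axis. Payload 3.8 kg.
Tool frame: the origin (TCP) lies midway between the tips of the shut fingers; the grasp point (between the pads) lies 19 mm behind it; z points along the fingers, y is the direction in which the jaws open and shut (so a half turn about z gives the same grasp; the last joint's range is limited). The gripper opens to 88 mm and grips with 3 to 60 N. Pads are 18 mm wide; open, the fingers measure 123 mm over their backs; the gripper's body (75 mm by 187 mm) begins 45 mm behind the grasp point.
Start: joints at [-1.279, 0.264, 1.604, -0, 1.274, -0.037], TCP at [0.218, -0.639, 0.239] pointing down, gripper open.
Joint ranges: [-2.63, 2.63], [-0.94, 2.18], [0.31, 2.57], [-1.31, 4.45], [0, 2.66], [-2.55, 2.55]. Speed limits (rad/s): [2.57, 2.57, 3.14, 3.14, 3.14, 3.14].

## Interface

Orientations are given as a unit quaternion [w, x, y, z].
In Python, from station import state, read_camera, camera_info, job_done gives the robot as it stands.
- The arm moves only by the tool play_rows, never from a script. Its argument "deltas" is a list of rows, each a list of 7 numbers: the opening, from 0 (shut) to 1 (fully open), then the shift along the tool's x, y, z in mm, then the turn, a rotation vector about the tool's x, y, z in rad. A call has 1 to 5 rows; each row is the pose to reach, as a shift and turn from the pose commanded when the call began, along the tool's axes at that moment; what a row does not reach only later rows make up. A row lasts 1/12 s, in which the tool goes at most 41.7 mm and 7.16 degrees, less where a joint would pass 70% of its speed; a pose out of reach is approached as far as the arm can. A call with a gripper value outside its range is refused whole. The fingers move at their own pace and stop on an object; "grip_force" is the grip in N (left out, the last holds). Time passes only in rows, so rows that repeat a pose let the fingers close. It gives the time, the measured TCP pose, the force and the opening at its end, in the units of the state.
- state(): the state, without advancing time (a new reading comes with each control period).
- read_camera(name): name is "side" or "top" or "wrist"; returns (picture, depth): 480x640x3 uint8, blue, green, red; 480x640 float32, m along the optical axis (not along the pixel's ray), 0 where there is no reading.
- camera_info(name): a dict with "fov_y" (degrees; the focal length in pixels is half the picture's height over the tangent of half this angle, whatever the lens; pixels are square), "cx", "cy" (the principal point, pixels), "T" (4x4, takes a point from camera to world coordinates). Camera axes: x right, y down, z forward; pixel columns grow to the right and rows downward; lengths in m; the calibration is good to about 2 mm. A picture is of the moment at which its call begins: read the wrist's pose just before it. camera_info takes no time and is no camera call; for the wrist camera it gives the pose at the moment of the call.
- job_done(): hands the job in, once; it reports no verdict.
The state is a dict: "t": time; "qpos": joint angles; "dq": joint speeds; "joint_torque": joint torques, N m; "position": TCP position; "tool_rot": TCP orientation; "ft_force": force on the tool from outside, world axes, zero at the start; "wrist_torque": the same for the moment, N m; "width": opening from 0.0 (shut) to 1.0 (fully open).
Only numpy, scipy, OpenCV 4.12 (cv2) and the standard library are available. Lean on these libraries where they do the work, as an engineer would, in place of code of your own. Each camera call takes 0.05 s, during which the arm holds its last target. There are 200 camera calls.

## Task

Push the blue block along the bench with the fingers, without picking it up, until it lies flush against the long aluminium rail, between the end stop and the red sliding stop. Then push the red sliding stop along the rail towards the end stop, until the block sits snugly between the two, still flush against the rail. Leave everything else on the bench where it is.

Things in the scene. Friction and masses are not known exactly. Their poses are not given: they have to be found in the camera images.
- fixture: Fixed aluminium L. Origin at bench level on the rail's front face (towards the robot); x away from the block, y along the rail to the end stop, z up. Rail: x 0 to 25 mm, y -190 to +155, 30 mm high. End stop: x -70 to 0, inner face at y = +130, 25 mm thick, 30 mm high. The floor before the rail is the bench itself. Turned at most 20 degrees from facing the robot.
- block_center (a point): Centre of the loose blue block, 50 (its x) x 100 (its y) x 40 mm high, 0.35 to 0.7 kg, lying on the bench on the robot's side of the rail, up to 0.42 rad out of line with the fixture. Seated, its axes agree with the fixture's, a long side is against the rail and the centre is at fixture x = -25, y = +80 mm.
- slide (a joint): Travel (m) of the red sliding stop along the rail towards the end stop, 0 to 0.24; starts at 0 to 0.03. Its inner face is at fixture y = -0.130 + value: 0.160 when the block is snug between it and the end stop. It stays where left; takes about 2 N to slide, plus the block's friction.
- slide_back (a point): Point on the outer face (the one to push) of the red stop's arm, at fixture x = -50 mm, 20 mm above the bench; axes as the fixture's. The arm is 20 mm thick, sticks out 75 mm from the rail, 3 to 45 mm above the bench. Its saddle, with a black knob (top 55 mm up), rides over the rail only and reaches 16 mm behind the outer face.
- spare_center (a point): Bystander, leave alone: bare-steel block of the same size, left of the work; its centre.
- screwdriver: Bystander, leave alone: red-handled screwdriver lying behind the rail; origin at its underside.
- screwjar: Bystander, leave alone: amber screw jar, 50 mm across, 60 mm high, behind the rail; origin at its underside.
- bushing: Bystander, leave alone: brass ring, 30 mm across, 30 mm high, standing in front of the end stop, about 150 to 170 mm from the rail; origin at its underside.
- wrench: Bystander, leave alone: steel wrench lying flat, on the right; origin at its underside.
- water: Bystander, leave alone: water bottle, 64 mm across, 200 mm high, far left; origin at its underside.
- mug: Bystander, leave alone: white mug, 80 mm across, 90 mm high, on the right; origin at its underside.

How it is judged:
On the way, in this order (a step that is already met when the one before it is completed fails the run):
1. the block lies flush against the rail, between the stops (x of block_center in the frame of fixture above -0.028 m and angle between the x axis of block_center and the x axis of fixture, either way round below 0.04 rad and y of block_center in the frame of fixture below 0.084 m and y of block_center in the frame of slide_back above 0.066 m), for 0.2 s.
2. the red stop has closed up and the block is snug against the end stop and the rail (x of block_center in the frame of fixture above -0.028 m and angle between the x axis of block_center and the x axis of fixture, either way round below 0.04 rad and y of block_center in the frame of fixture above 0.077 m and value of joint slide above 0.157 m and height (world z) of block_center below 0.023 m), for 0.2 s.
At the end, for the whole second after the job is handed in: The block lies flat on the bench, within 3 mm of the rail and of the end stop and within 0.04 rad of square, with the red stop within 3 mm of its seated value of 0.160 (all of step 2 and velocity of joint slide below 0.01 m/s); the robot touches nothing.
It fails at once if the block is lifted off the bench or tipped (height (world z) of block_center above 0.028 m or angle between block_center's own z axis and vertical above 0.2 rad).
It fails at once if a bystander is shifted by more than 15 mm (distance of any of spare_center, screwdriver, screwjar, bushing, wrench, water, mug from where it was at the start of the episode above 0.015 m).
It also fails if it takes over 51 s, if anything falls off the work surface, if the arm or the gripper's body presses on something with over 40 N, if the wrist force passes 120 N, or if a joint passes its speed limit or range.

## Working session

There is one attempt and no reset: what is moved stays moved. The work goes in short steps, Python scripts to look and compute and a tool call to move; the robot and the scene stay as the last step left them, time stands still between calls to the robot, and variables do not carry over. Pictures are saved under pics/ and viewed, about 8 in all and at most 12, crops included, and the job is handed in when it is done.

Besides the shell and the picture viewer there is one more tool, called after "Emit:" by a JSON object that holds its "fn" and its "kwargs". play_rows: Moves the arm, as the interface text tells. Its arguments: {"type":"object","properties":{"deltas":{"type":"array"},"grip_force":{"type":"number"}},"required":["deltas"]}

```bash
ls; mkdir -p pics
python3 - <<'E'
from station import *
import cv2,numpy as np
np.set_printoptions(precision=4,suppress=True)
print(state())
for n in("top","side"):
    p,d=read_camera(n); cv2.imwrite(f"pics/{n}0.png",p); np.save(f"pics/{n}0.npy",d); print(n,camera_info(n))
E
```

```text
pics
{'t': 0.0, 'qpos': array([-1.2789,  0.2648,  1.6053, -0.    ,  1.2737, -0.0369]), 'dq': array([-0.    ,  0.0003,  0.0004, -0.0009,  0.0005, -0.0015]), 'joint_torque': array([  0.0008, -50.2105, -35.6875,   0.0727,   0.0294,  -0.0001]), 'position': array([ 0.2178, -0.6382,  0.2374]), 'tool_rot': array([-0.0011,  0.9865,  0.1637, -0.0001]), 'ft_force': array([-0.3995,  1.0006,  0.2286]), 'wrist_torque': array([-0.0557,  0.0388, -0.0165]), 'width': 0.9974105747562083}
top {'fov_y': 44.946723303683655, 'cx': 310.9702767847297, 'cy': 235.16845342464217, 'T': array([[-0.0077, -0.9829,  0.1838,  0.3698],
       [-1.    ,  0.0083,  0.0028, -0.0087],
       [-0.0043, -0.1838, -0.983 ,  1.3643],
       [ 0.    ,  0.    ,  0.    ,  1.    ]])}
side {'fov_y': 48.937868486718635, 'cx': 316.0044570067946, 'cy': 235.30750411681922, 'T': array([[-0.7953, -0.3592,  0.4884,  0.0845],
       [-0.6062,  0.4649, -0.6453,  0.6794],
       [ 0.0047, -0.8092, -0.5875,  0.6936],
       [ 0.    ,  0.    ,  0.    ,  1.    ]])}
```

View pics/top0.png

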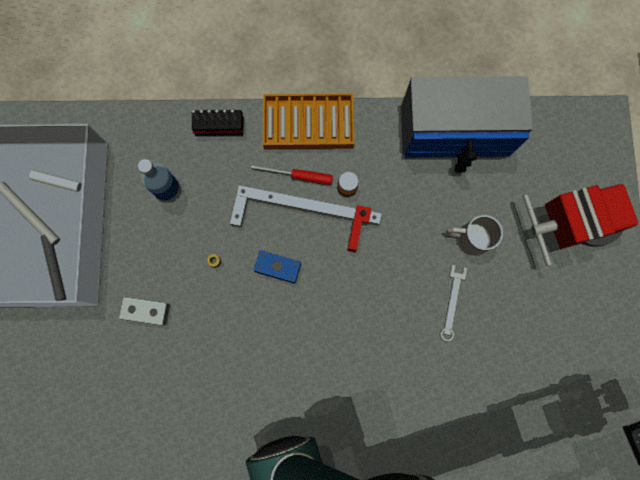

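View pics/side0.png

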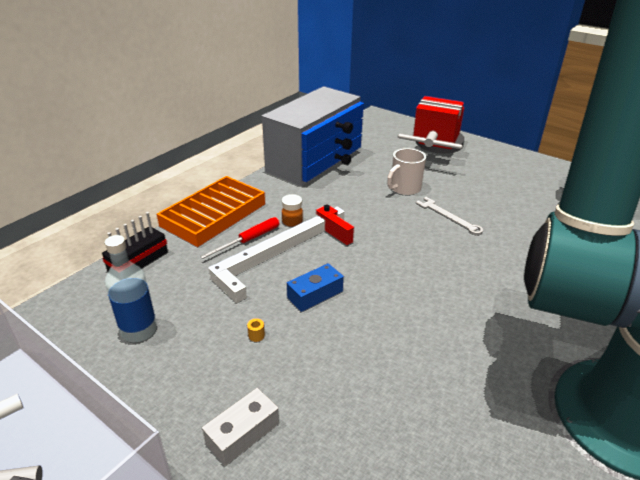

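The top view shows the rail from (240,187) to (382,218), the end stop at (237,207), the red arm at (357,235), the blue block at (277,266) and the bushing at (213,260). The side view agrees. Next I'll measure them.

```bash
cat > h.py <<'E'
import numpy as np,cv2
from station import *
np.set_printoptions(precision=4,suppress=True)
def K(n):
    c=camera_info(n); return 240/np.tan(np.radians(c["fov_y"]/2)),c["cx"],c["cy"],c["T"]
def ray(n,uv,z,cal=None):
    f,cx,cy,T=cal or K(n); uv=np.atleast_2d(uv).astype(float)
    d=np.c_[(uv[:,0]-cx)/f,(uv[:,1]-cy)/f,np.ones(len(uv))]@T[:3,:3].T
    o=T[:3,3]; return o+d*((z-o[2])/d[:,2])[:,None]
def cloud(n,d,cal=None):
    f,cx,cy,T=cal or K(n); v,u=np.mgrid[:480,:640]
    return np.stack([(u-cx)/f*d,(v-cy)/f*d,d],-1)@T[:3,:3].T+T[:3,3]
def masks(p):
    h=cv2.cvtColor(p,cv2.COLOR_BGR2HSV); H,S,V=cv2.split(h)
    return dict(blue=(H>100)&(H<130)&(S>120)&(V>60), red=((H<6)|(H>174))&(S>150)&(V>60), white=(S<50)&(V>150))
def rect(xy):
    (c,(w,h),a)=cv2.minAreaRect((xy*1000).astype(np.float32)); 
    if w<h: w,h,a=h,w,a+90
    return np.array(c)/1000,(w,h),(a+90)%180-90   # long-axis angle deg
E
python3 - <<'E'
from h import *
p=cv2.imread("pics/top0.png");d=np.load("pics/top0.npy");P=cloud("top",d);M=masks(p)
def roi(m,x0,x1,y0,y1):
    o=np.zeros_like(m);o[y0:y1,x0:x1]=m[y0:y1,x0:x1];return o
b=roi(M["blue"],240,310,245,290); z=P[...,2]
print("blue z pct",np.percentile(z[b],[5,50,95]))
t=b|roi((abs(z-.04)<.006),250,305,248,288)&roi((z>.032),250,305,248,288)
t=t&(z>.034); v,u=np.nonzero(t); print("block",rect(ray("top",np.c_[u,v],.04)[:,:2]))
w=roi(M["white"],228,385,182,228); print("white z",np.percentile(z[w],[5,50,95]))
t=w&(z>.024);v,u=np.nonzero(t);X=ray("top",np.c_[u,v],.03)[:,:2]
# front edge and back edge of rail: per column, clear part
for nm,(a,c) in dict(rail=(255,345)).items():
    top=[];bot=[]
    for col in range(a,c):
        r=np.nonzero(t[:,col])[0]
        if len(r): top.append((col,r.min()-.5));bot.append((col,r.max()+.5))
    for e in(top,bot):
        q=ray("top",e,.03)[:,:2]; l=cv2.fitLine(q.astype(np.float32),cv2.DIST_HUBER,0,.001,.001).ravel(); print(nm,l,np.degrees(np.arctan2(l[1],l[0])))
i=[X[:,1].argmax(),X[:,1].argmin(),X[:,0].argmax(),X[:,0].argmin()];print(X[i])
r=roi(M["red"],340,375,200,255);print("red z",np.percentile(z[r],[5,50,95]))
v,u=np.nonzero(r&(z>.038));print("red arm",rect(ray("top",np.c_[u,v],.045)[:,:2]))
h=cv2.cvtColor(p,cv2.COLOR_BGR2HSV);br=roi((h[...,1]>120)&(h[...,0]>12)&(h[...,0]<35),200,226,248,275);v,u=np.nonzero(br);print("bush",ray("top",[[u.mean(),v.mean()]],.025))
E
```

```text
blue z pct [0.0352 0.0402 0.0448]
block (array([0.5457, 0.0754]), (100.19602966308594, 50.423126220703125), 73.46733856201172)
white z [0.026  0.0307 0.0601]
rail [0.2066 0.9784 0.7149 0.0416] 78.07594
rail [0.2049 0.9788 0.6877 0.0215] 78.17502
[[ 0.6572  0.183 ]
 [ 0.6686 -0.1678]
 [ 0.7475 -0.0749]
 [ 0.6474  0.164 ]]
red z [0.0398 0.0455 0.0502]
red arm (array([ 0.633 , -0.1166]), (104.63272857666016, 34.990962982177734), -12.506317138671875)
bush [[0.5623 0.2232 0.025 ]]
```

Emit:
{"fn": "play_rows", "kwargs": {"deltas": [[0.6,26,-32,0,0,0,0.107],[0.6,52,-64,0,0,0,0.215],[0.6,79,-96,0,0,0,0.322],[0.6,105,-128,0,0,0,0.43],[0.6,132,-160,0,0,0,0.537]]}}

```text
t: 0.52
position: [0.2911, -0.4429, 0.2379]
tool_rot: [-0.001, 0.994, -0.107, -0.0]
ft_force: [0.8, 0.7, 0.6]
width: 0.643
```

```bash
cat >> h.py <<'E'
from scipy.spatial.transform import Rotation as R
O=np.array([.6877,.0205]);PSI=np.radians(-11.87)
FX=np.array([np.cos(PSI),np.sin(PSI)]);FY=np.array([-FX[1],FX[0]])
def fix(p): q=np.atleast_2d(p)[:,:2]-O; return np.c_[q@FX,q@FY]
def go(xf,yf,z,yaw=PSI):
    s=state();q=s["tool_rot"];T=R.from_quat([*q[1:],q[0]])
    tgt=np.r_[O+xf*FX+yf*FY,z]; G=R.from_matrix(np.c_[[np.cos(yaw),np.sin(yaw),0],[np.sin(yaw),-np.cos(yaw),0],[0,0,-1]])
    print("t",round(s["t"],2),"fix",fix(s["position"])*1000,"z",s["position"][2]*1000,"F",s["ft_force"],"w",s["width"])
    print("delta mm",T.inv().apply(tgt-s["position"])*1000,"rot",(T.inv()*G).as_rotvec())
E
python3 -c "
from h import *
go(-.205,.0245,.24)"
```

```text
t 0.52 fix [[-292.7939 -535.0356]] z 237.90504259575192 F [0.8337 0.7189 0.5555] w 0.6429599007403541
delta mm [  83.7863 -560.1514   -1.5722] rot [-0.001   0.0007 -0.0072]
```

Emit:
{"fn": "play_rows", "kwargs": {"deltas": [[0.6,6,-38,0,0,0,0],[0.6,12,-76,0,0,0,0],[0.6,18,-114,0,0,0,0],[0.6,24,-152,0,0,0,0],[0.6,28,-187,0,0,0,0]]}}

```text
t: 0.93
position: [0.3573, -0.2656, 0.2384]
tool_rot: [-0.0, 0.995, -0.104, -0.0]
ft_force: [1.1, -0.2, 0.1]
width: 0.603
```

Emit:
{"fn": "play_rows", "kwargs": {"deltas": [[0.6,6,-38,0,0,0,0],[0.6,12,-76,0,0,0,0],[0.6,18,-114,0,0,0,0],[0.6,24,-152,0,0,0,0],[0.6,28,-187,0,0,0,0]]}}

```text
t: 1.35
position: [0.4234, -0.0885, 0.2386]
tool_rot: [-0.0, 0.995, -0.104, 0.0]
ft_force: [-0.3, -0.7, 0.9]
width: 0.6
```

Emit:
{"fn": "play_rows", "kwargs": {"deltas": [[0.6,6,-38,0,0,0,0],[0.6,12,-76,0,0,0,0],[0.6,18,-114,0,0,0,0],[0.6,24,-152,0,0,0,0],[0.6,28,-187,0,0,0,0]]}}

```text
t: 1.77
position: [0.4895, 0.0888, 0.2384]
tool_rot: [-0.0, 0.995, -0.104, -0.0]
ft_force: [0.5, -1.2, 0.6]
width: 0.598
```

Run:
```python
from h import *
go(-.205,.0245,.14)
cal=K("wrist");p,d=read_camera("wrist");cv2.imwrite("pics/w0.png",p);np.save("pics/w0.npy",d);P=cloud("wrist",d,cal);M=masks(p)
for k,z,tol in(("blue",.04,.005),("white",.03,.004),("red",.045,.004)):
    v,u=np.nonzero(M[k]&(abs(P[...,2]-z)<tol)&(abs(P[...,0]-.62)<.15))
    if len(u)>50:
        X=ray("wrist",np.c_[u,v],z,cal)[:,:2];c,wh,a=rect(X);print(k,len(u),c,wh,a,"fix",fix(c)*1000,"f range",fix(X).min(0)*1000,fix(X).max(0)*1000,"u",u.min(),u.max(),v.min(),v.max())
```

```text
t 1.77 fix [[-208.0364   26.0514]] z 238.42082895466234 F [ 0.4942 -1.2261  0.6291] w 0.5983348861419582
delta mm [ 3.0477  1.5561 98.4204] rot [-0.0001  0.0001 -0.0003]
blue 4765 [0.5463 0.0738] (98.62316131591797, 48.70477294921875) 73.43140411376953 fix [[-149.3234   23.0861]] f range [-177.0566  -27.2666] [-121.7214   73.7153] u 270 378 115 176
white 1477 [0.6162 0.1856] (153.18438720703125, 27.380962371826172) -17.825965881347656 fix [[-103.9591  146.8535]] f range [-178.7172  128.7977] [-28.7539 168.4176] u 172 204 0 176
red 1479 [ 0.6051 -0.1025] (46.00508499145508, 20.462677001953125) -12.075271606445312 fix [[ -55.5725 -137.3993]] f range [ -78.55   -147.6926] [ -32.6058 -127.1377] u 499 532 0 62
```

Emit:
{"fn": "play_rows", "kwargs": {"deltas": [[0.6,1,0,40,0,0,0],[0.6,2,1,80,0,0,0],[0.6,3,2,120,0,0,0],[0.6,3,2,160,0,0,0],[0.6,3,2,190,0,0,0]]}}

```text
t: 2.23
position: [0.4895, 0.0836, 0.0453]
tool_rot: [0.0, 0.995, -0.104, -0.002]
ft_force: [-0.5, -0.4, 0.4]
width: 0.599
```

Emit:
{"fn": "play_rows", "kwargs": {"deltas": [[0.6,0,0,15,0,0,0],[0.6,0,0,28,0,0,0],[0.6,0,0,36,0,0,0],[0.6,0,0,36,0,0,0],[0.6,4,0,36,0,0,0]]}}

```text
t: 2.65
position: [0.4948, 0.083, 0.0124]
tool_rot: [0.0, 0.995, -0.104, -0.001]
ft_force: [0.6, -0.1, -0.4]
width: 0.599
```

Emit:
{"fn": "play_rows", "kwargs": {"deltas": [[0.6,6,0,0,0,0,0],[0.6,12,0,0,0,0,0],[0.6,18,0,0,0,0,0],[0.6,24,0,0,0,0,0],[0.6,30,0,0,0,0,0]]}}

```text
t: 3.07
position: [0.5254, 0.0769, 0.0132]
tool_rot: [-0.0, 0.995, -0.104, -0.0]
ft_force: [-3.6, 0.9, 2.4]
width: 0.601
```

Emit:
{"fn": "play_rows", "kwargs": {"deltas": [[0.6,8,0,0,0,0,0],[0.6,16,0,0,0,0,0],[0.6,24,0,0,0,0,0],[0.6,32,0,0,0,0,0],[0.6,40,0,0,0,0,0]]}}

```text
t: 3.48
position: [0.565, 0.0685, 0.0127]
tool_rot: [0.0, 0.995, -0.104, -0.0]
ft_force: [-3.5, 1.0, 3.6]
width: 0.598
```

```bash
cat > look.py <<'E'
from h import *
import sys
n,tag=sys.argv[1:3]
cal=K(n);p,d=read_camera(n);cv2.imwrite(f"pics/{n}{tag}.png",p);P=cloud(n,d,cal);M=masks(p)
F=fix(P.reshape(-1,3)).reshape(480,640,2);W=(F[...,0]>-.25)&(F[...,0]<.03)&(abs(F[...,1])<.2)
for k,z,tol in(("blue",.04,.006),("red",.045,.006)):
    v,u=np.nonzero(M[k]&(abs(P[...,2]-z)<tol)&W&((k!="red")|(F[...,0]<-.012)))
    if len(u)>30:
        X=ray(n,np.c_[u,v],z,cal)[:,:2];c,wh,a=rect(X);print(k,len(u),wh,"yaw-PSI",(a-78.13 if k=="blue" else a+11.87),"fix",fix(c)*1000,"range",fix(X).min(0)*1000,fix(X).max(0)*1000)
E
python3 look.py top 1; python3 -c "
from h import *
go(-.059,.0245,.012)"
```

```text
red 226 (67.0329818725586, 19.364368438720703) yaw-PSI -0.10513580322265703 fix [[ -44.4904 -137.9161]] range [ -78.004  -147.6554] [ -10.9693 -128.1825]
t 3.53 fix [[-127.6009   21.9448]] z 13.091935236664979 F [ 2.1179  0.6861 -0.8748] w 0.6005435481995698
delta mm [68.594  -2.6334  1.318 ] rot [-0.0006 -0.0033 -0.0011]
```

Emit:
{"fn": "play_rows", "kwargs": {"deltas": [[0.6,8,0,0,0,0,0],[0.6,16,0,0,0,0,0],[0.6,24,0,0,0,0,0],[0.6,32,0,0,0,0,0],[0.6,40,0,0,0,0,0]]}}

```text
t: 3.95
position: [0.6042, 0.0601, 0.0124]
tool_rot: [0.0, 0.995, -0.104, 0.0]
ft_force: [-1.3, 0.7, -2.0]
width: 0.601
```

Emit:
{"fn": "play_rows", "kwargs": {"deltas": [[0.6,5,0,0,0,0,0],[0.6,10,0,0,0,0,0],[0.6,14,0,0,0,0,0],[0.6,18,0,0,0,0,0],[0.6,22,0,0,0,0,0]]}}

```text
t: 4.37
position: [0.625, 0.0558, 0.0126]
tool_rot: [0.0, 0.995, -0.104, -0.0]
ft_force: [-1.8, -0.2, -0.7]
width: 0.598
```

```bash
python3 look.py side 2; python3 look.py wrist 2; python3 -c "
from h import *
go(-.059,.0245,.012)"
```

```text
blue 158 (103.16781616210938, 39.43617248535156) yaw-PSI -152.4241951751709 fix [[-52.8799  18.8716]] range [-84.1871 -24.8944] [-21.1877  71.2172]
red 142 (65.27640533447266, 24.534189224243164) yaw-PSI -6.389506225585938 fix [[ -54.024  -137.2012]] range [ -86.7598 -149.1369] [ -22.5184 -121.524 ]
blue 30902 (98.00712585449219, 49.713226318359375) yaw-PSI 0.0048876953125045475 fix [[-30.4494  24.406 ]] range [-55.3081 -24.5972] [-5.5888 73.4096]
t 4.47 fix [[-67.5781  21.7714]] z 12.947114574816197 F [ 0.1525 -0.289  -0.1875] w 0.6017372140942043
delta mm [ 8.5736 -2.7374  0.9627] rot [-0.0003 -0.0017 -0.0011]
```

Emit:
{"fn": "play_rows", "kwargs": {"deltas": [[0.6,1.5,0,0,0,0,0],[0.6,3,0,0,0,0,0],[0.6,4,0,0,0,0,0],[0.6,5,0,0,0,0,0],[0.6,5.5,0,0,0,0,0]]}}

```text
t: 4.88
position: [0.6302, 0.0548, 0.0129]
tool_rot: [-0.0, 0.995, -0.104, -0.0]
ft_force: [-4.1, 1.0, 2.9]
width: 0.599
```

Emit:
{"fn": "play_rows", "kwargs": {"deltas": [[0.6,0.4,0,0,0,0,0],[0.6,0.8,0,0,0,0,0],[0.6,1.2,0,0,0,0,0],[0.6,1.6,0,0,0,0,0],[0.6,2,0,0,0,0,0]]}}

```text
t: 5.3
position: [0.6304, 0.0547, 0.0125]
tool_rot: [-0.0, 0.995, -0.104, -0.002]
ft_force: [-9.5, 1.6, 6.9]
width: 0.601
```

Emit:
{"fn": "play_rows", "kwargs": {"deltas": [[0.6,0.5,0,0,0,0,0],[0.6,1,0,0,0,0,0],[0.6,1,0,0,0,0,0],[0.6,0,0,0,0,0,0],[0.6,-4,0,0,0,0,0]]}}

```text
t: 5.72
position: [0.629, 0.0551, 0.0128]
tool_rot: [-0.0, 0.995, -0.104, 0.001]
ft_force: [0.4, 0.1, -0.7]
width: 0.601
```

```bash
python3 look.py wrist 3; python3 -c "
from h import *
go(-.045,-.20,.012)"
```

```text
blue 31357 (98.04066467285156, 49.733150482177734) yaw-PSI 0.012303466796879547 fix [[-26.1425  24.4096]] range [-51.0029 -24.6104] [-1.2664 73.4292]
t 5.77 fix [[-65.0943  21.7628]] z 12.69094579422211 F [-0.4729 -0.2733  0.5294] w 0.5974607684393795
delta mm [ 20.2636 221.7474   0.6906] rot [-0.0001 -0.0016 -0.0008]
```

View pics/wrist3.png

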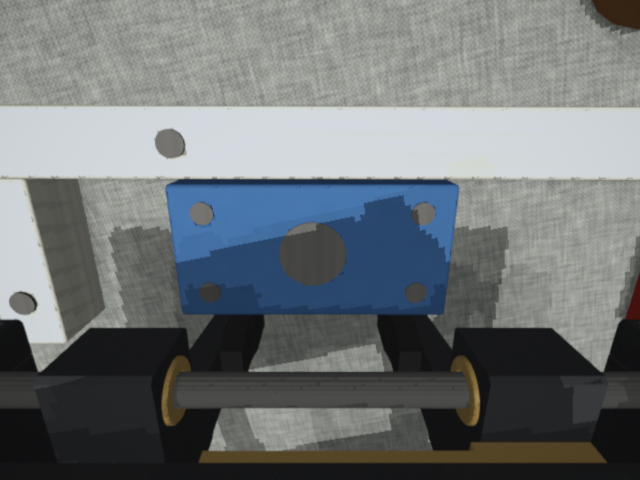

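Emit:
{"fn": "play_rows", "kwargs": {"deltas": [[0.6,-8,0,0,0,0,0],[0.6,-10,0,-30,0,0,0],[0.6,-10,0,-65,0,0,0],[0.3,-10,10,-75,0,0,0],[0.0,-10,30,-75,0,0,0]], "grip_force": 30}}

```text
t: 6.18
position: [0.6166, 0.0288, 0.0926]
tool_rot: [-0.001, 0.995, -0.103, 0.005]
ft_force: [0.4, -1.1, 0.4]
width: 0.473
```

Emit:
{"fn": "play_rows", "kwargs": {"deltas": [[0,6,38,0,0,0,0],[0,12,76,0,0,0,0],[0,18,114,0,0,0,0],[0,24,152,0,0,0,0],[0,30,192,0,0,0,0]]}}

```text
t: 6.6
position: [0.6018, -0.1683, 0.0877]
tool_rot: [0.0, 0.995, -0.104, 0.001]
ft_force: [1.3, 0.3, 0.7]
width: 0.093
```

```bash
python3 look.py wrist 4; python3 look.py top 4; python3 -c "
from h import *
go(-.045,-.195,.020)"
```

```text
blue 1056 (51.74169921875, 13.081294059753418) yaw-PSI -105.82990158081054 fix [[-27.8113 -26.4371]] range [-50.9169 -29.2309] [ -1.7128 -13.0874]
red 3695 (64.4649429321289, 20.851638793945312) yaw-PSI -0.10001647949218828 fix [[ -43.3257 -140.9559]] range [ -75.5409 -151.438 ] [ -11.1114 -130.5269]
blue 724 (99.07014465332031, 49.095394134521484) yaw-PSI -0.2194088745117142 fix [[-27.6946  25.363 ]] range [-52.418 -24.099] [-3.0083 74.8236]
red 86 (27.960533142089844, 19.33144760131836) yaw-PSI 0.46564971923828047 fix [[ -63.5747 -137.7761]] range [ -77.5494 -147.5409] [ -49.5163 -128.1825]
t 6.7 fix [[ -44.3234 -206.4892]] z 87.90684225845621 F [ 0.0806  0.4644 -0.3926] w 0.01042080600524345
delta mm [ -0.9358 -11.6457  67.8771] rot [ 0.0024 -0.0027 -0.0065]
```

Emit:
{"fn": "play_rows", "kwargs": {"deltas": [[0,0,-6,25,0,0,0],[0,0,-10,50,0,0,0],[0,-1,-10,64,0,0,0],[0,-1,-11,68,0,0,0],[0,-1,-11,68,0,0,0]]}}

```text
t: 7.12
position: [0.6017, -0.1544, 0.0178]
tool_rot: [-0.0, 0.995, -0.104, -0.002]
ft_force: [-0.6, 0.4, -0.6]
width: 0.006
```

Emit:
{"fn": "play_rows", "kwargs": {"deltas": [[0,0,-8,0,0,0,0],[0,0,-14,0,0,0,0],[0,0,-20,0,0,0,0],[0,0,-26,0,0,0,0],[0,0,-32,0,0,0,0]]}}

```text
t: 7.53
position: [0.6112, -0.1236, 0.0211]
tool_rot: [0.0, 0.995, -0.104, 0.001]
ft_force: [-0.1, -1.3, 1.6]
width: 0.005
```

Emit:
{"fn": "play_rows", "kwargs": {"deltas": [[0,0,-7,0,0,0,0],[0,0,-14,0,0,0,0],[0,0,-21,0,0,0,0],[0,0,-28,0,0,0,0],[0,0,-35,0,0,0,0]]}}

```text
t: 7.95
position: [0.6174, -0.089, 0.0198]
tool_rot: [0.0, 0.995, -0.104, 0.0]
ft_force: [0.6, -2.4, 1.7]
width: 0.003
```

```bash
python3 look.py wrist 5; python3 -c "
from h import *
go(-.045,-.0075,.020)"
```

```text
blue 7509 (51.242042541503906, 33.79735565185547) yaw-PSI -93.50102508544921 fix [[-25.1705 -11.5118]] range [-50.3096 -29.9435] [-0.6292  6.2688]
red 3536 (29.532997131347656, 20.097423553466797) yaw-PSI -0.05696380615234453 fix [[-24.8122 -97.155 ]] range [ -39.5697 -107.2137] [-10.0556 -87.0982]
t 8.0 fix [[ -46.4503 -120.4443]] z 19.683306459626852 F [ 1.2079 -0.6348 -0.5057] w 0.006323741047526913
delta mm [   1.3806 -112.9454   -0.2272] rot [-0.0008  0.0001 -0.0006]
```

Emit:
{"fn": "play_rows", "kwargs": {"deltas": [[0,0,-7,0,0,0,0],[0,0,-14,0,0,0,0],[0,0,-21,0,0,0,0],[0,0,-28,0,0,0,0],[0,0,-35,0,0,0,0]]}}

```text
t: 8.42
position: [0.6243, -0.0548, 0.0195]
tool_rot: [-0.0, 0.995, -0.104, -0.0]
ft_force: [0.4, -1.8, 0.8]
width: 0.006
```

Emit:
{"fn": "play_rows", "kwargs": {"deltas": [[0,0,-7,0,0,0,0],[0,0,-13,0,0,0,0],[0,0,-18,0,0,0,0],[0,0,-22,0,0,0,0],[0,0,-26,0,0,0,0]]}}

```text
t: 8.83
position: [0.6297, -0.0295, 0.0195]
tool_rot: [0.0, 0.995, -0.104, -0.0]
ft_force: [1.0, -2.2, 0.7]
width: 0.003
```

Emit:
{"fn": "play_rows", "kwargs": {"deltas": [[0,0,-5,0,0,0,0],[0,0,-10,0,0,0,0],[0,0,-15,0,0,0,0],[0,0,-20,0,0,0,0],[0,0,-25,0,0,0,0]]}}

```text
t: 9.25
position: [0.6347, -0.0062, 0.0196]
tool_rot: [0.001, 0.995, -0.104, -0.0]
ft_force: [-0.1, -4.6, 0.7]
width: 0.005
```

Emit:
{"fn": "play_rows", "kwargs": {"deltas": [[0,0,-5,0,0,0,0],[0,0,-10,0,0,0,0],[0,0,-15,0,0,0,0],[0,0,-19,0,0,0,0],[0,0,-22,0,0,0,0]]}}

```text
t: 9.67
position: [0.6393, 0.0156, 0.0196]
tool_rot: [0.0, 0.995, -0.104, -0.0]
ft_force: [0.1, -5.7, -0.2]
width: 0.004
```

```bash
python3 look.py wrist 6; python3 -c "
from h import *
go(-.045,-.003,.020)"
```

```text
blue 21676 (91.25138854980469, 50.42452621459961) yaw-PSI -0.012377624511714203 fix [[-25.4186  67.2665]] range [-50.6231  21.6363] [ -0.1991 112.8951]
red 3538 (29.089826583862305, 19.98465347290039) yaw-PSI -0.06568420410156328 fix [[-24.9313   9.7899]] range [-39.4758  -0.2119] [-10.3977  19.7968]
t 9.72 fix [[-46.3017 -14.1266]] z 19.619723259309723 F [ 0.5314 -3.2588 -1.0111] w 0.0035541927729959197
delta mm [  1.2911 -11.1277  -0.3844] rot [ 0.0004  0.0001 -0.0009]
```

View pics/wrist6.png

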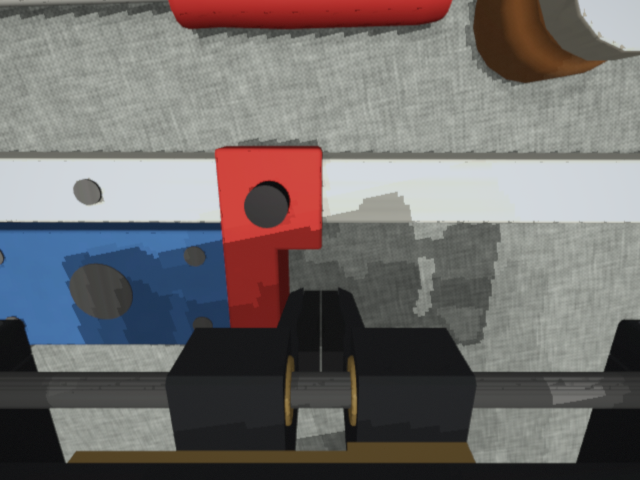

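The picture shows the red stop against the block, with its arm at px 225–290. The block is flush along the rail at row 225, with about 10 mm still to go.

Emit:
{"fn": "play_rows", "kwargs": {"deltas": [[0,0,-2,0,0,0,0],[0,0,-4,0,0,0,0],[0,0,-6,0,0,0,0],[0,0,-7,0,0,0,0],[0,0,-8,0,0,0,0]]}}

```text
t: 10.13
position: [0.6411, 0.0238, 0.0196]
tool_rot: [0.0, 0.995, -0.104, -0.0]
ft_force: [0.6, -4.7, -1.8]
width: 0.006
```

Emit:
{"fn": "play_rows", "kwargs": {"deltas": [[0,0,-0.6,0,0,0,0],[0,0,-1.2,0,0,0,0],[0,0,-1.8,0,0,0,0],[0,0,-2.4,0,0,0,0],[0,0,-3,0,0,0,0]]}}

```text
t: 10.55
position: [0.6412, 0.0241, 0.0196]
tool_rot: [0.002, 0.995, -0.103, -0.0]
ft_force: [-1.1, -15.3, -0.0]
width: 0.007
```

Position has stalled and the force has risen to about 15 N, so the stop is against the block. I'll hold briefly, back off, lift and check.

Emit:
{"fn": "play_rows", "kwargs": {"deltas": [[0,0,-0.5,0,0,0,0],[0,0,-0.5,0,0,0,0],[0,0,1.5,0,0,0,0],[0,0,6,0,0,0,0],[0,0,20,0,0,0,0]]}}

```text
t: 10.97
position: [0.6377, 0.0088, 0.0198]
tool_rot: [-0.001, 0.995, -0.103, 0.0]
ft_force: [0.6, 0.6, 0.8]
width: 0.01
```

Emit:
{"fn": "play_rows", "kwargs": {"deltas": [[0,-10,0,-30,0,0,0],[0,-30,0,-65,0,0,0],[0,-60,-20,-95,0,0,0],[0,-90,-45,-125,0,0,0],[0,-90,-75,-145,0,0,0]]}}

```text
t: 11.38
position: [0.5608, 0.0947, 0.1623]
tool_rot: [0.0, 0.994, -0.105, -0.002]
ft_force: [0.8, 1.1, -0.4]
width: 0.004
```

Emit:
{"fn": "play_rows", "kwargs": {"deltas": [[0,0,-10,0,0,0,0],[0,0,-20,0,0,0,0],[0,0,-20,0,0,0,0],[0,0,-20,0,0,0,0],[0,0,-20,0,0,0,0]]}}

```text
t: 11.8
position: [0.5682, 0.1138, 0.1596]
tool_rot: [0.001, 0.995, -0.104, -0.002]
ft_force: [-0.9, -0.1, 1.2]
width: 0.005
```

```bash
python3 look.py wrist 7; python3 look.py top 7; python3 -c "
from h import *
go(-.045,-.003,.020)"
```

```text
blue 9567 (98.35110473632812, 48.58945846557617) yaw-PSI -0.019396667480464203 fix [[-27.2623  78.7629]] range [-51.5734  29.5833] [ -2.9751 127.9446]
red 2876 (63.854454040527344, 19.752710342407227) yaw-PSI -0.30600250244140703 fix [[-43.9203  19.9784]] range [-75.8101   9.9504] [-12.0231  29.9439]
blue 150 (50.4509391784668, 23.474960327148438) yaw-PSI -78.11633956257253 fix [[-26.7106  39.7284]] range [-51.8188  31.4089] [-3.0543 56.4089]
red 172 (60.90334701538086, 18.798831939697266) yaw-PSI -1.0722912597656258 fix [[-42.3648  19.45  ]] range [-72.6751  10.185 ] [-11.7877  29.2455]
t 11.9 fix [[-135.8409   66.6749]] z 160.035968189002 F [-0.6845  0.6534  1.1781] w 0.00846085957265169
delta mm [ 91.3965  69.2862 139.8672] rot [ 0.0013  0.0029 -0.0022]
```

View pics/wrist7.png

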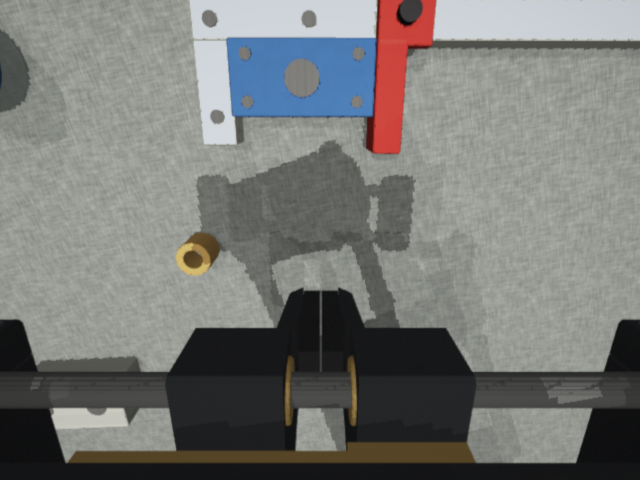

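Run:
```python
from h import *
cal=K("wrist");p=cv2.imread("pics/wrist7.png");M=masks(p)
def edges(m,cols,r0,r1,z):
    a=[];b=[]
    for c in cols:
        r=np.nonzero(m[r0:r1,c])[0]+r0
        if len(r): a.append((c,r.min()-.5));b.append((c,r.max()+.5))
    return [np.median(fix(ray("wrist",e,z,cal))[:,0])*1000 for e in(a,b)]
print("rail behind block (back,front)",edges(M["white"],range(262,295),0,60,.03))
print("rail right of red",edges(M["white"],range(450,620),0,60,.03))
for c in (255,280,330,355): print("block",c,edges(M["blue"],range(c-4,c+5),25,130,.04))
v,u=np.nonzero(M["red"][100:160,360:410]);q=fix(ray("wrist",[[u.mean()+360,v.max()+100.5]],.045,cal));print("red tip",q*1000)
print(p[28:46,290])
```

```text
rail behind block (back,front) [np.float64(22.052209381733515), np.float64(-0.3235626609611098)]
rail right of red [np.float64(21.941339209360518), np.float64(-14.032299847388849)]
block 255 [np.float64(-2.195488440010671), np.float64(-50.81451554949736)]
block 280 [np.float64(-2.2082562286244833), np.float64(-50.83305969088106)]
block 330 [np.float64(-2.233799091581507), np.float64(-50.87238571002879)]
block 355 [np.float64(-2.8318633198584338), np.float64(-50.891683902619434)]
red tip [[-75.8626  20.0344]]
[[218 213 207]
 [218 213 207]
 [218 213 207]
 [218 213 207]
 [218 213 208]
 [218 213 208]
 [218 213 208]
 [217 212 206]
 [206 200 193]
 [178 161 148]
 [165 118  82]
 [174 119  72]
 [176 122  74]
 [177 122  74]
 [177 122  74]
 [178 122  74]
 [178 123  75]
 [178 123  75]]
```

```bash
python3 -c "
from station import *
print(state()['t'],job_done())"
```

```text
the job is handed in; nothing more can be done
11.9 None
```

I pushed the blue block flush against the rail with two partly open fingers. I then slid the red stop along with the shut fingers until the block was snug against the end stop. The job is handed in at t = 11.9 s. The hand-in gives no verdict, so the result rests on the checks below.

**Seating:** both pushes stalled as they should against a hard stop, at about 10 N on the rail and 15 N on the end stop.

**Last wrist view (fixture frame):**

| Check | Measured | Wanted |
|---|---|---|
| Block's robot-side face, x | −50.9 mm | −50 mm |
| Block out of square | about 0.02° | under 0.04 rad (2.3°) |
| Red stop's inner face, y | about 29.9 mm | 30 mm (slide 0.160) |

**Disagreement:** fitting the block's whole outline put its centre at x = −27.3 mm, close to the −28 mm limit. I trusted the face measurement instead, because that outline came out about 1.5 mm too narrow, and the known tip of the red arm read 0.9 mm low in the same view. Allowing for both, the centre is at about −25 mm.

**Bystanders:** the arm ended clear of everything, with wrist force near zero. I never came near the bystanders, but I did not re-measure their positions at the end.

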